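Put the shoemaker's hammer away in the press-to-open drawer

ROBOT

A 6-joint arm with a two-finger parallel gripper is mounted at the origin on the work surface. World frame = base frame: x ahead of the robot, y to its left, z up, the work surface at z = 0. Lengths are in m, angles in rad, forces in N, time in s.
With the tool pointing down it reaches from about 0.35 to 0.925 m from the base axis. Payload 6.4 kg.
Tool frame: the origin (TCP) lies at the very end of the fingers, on their centre line; the grasp point (between the pads) lies 19 mm behind it; z points along the fingers, x is the direction in which the jaws open and shut, and the axes are right-handed (so a half turn about z gives the same grasp; the last joint's range is limited). The gripper opens to 94 mm and grips with 3 to 60 N. Pads are 16 mm wide; open, the fingers measure 119 mm over their backs; the gripper's body (75 mm by 177 mm) begins 78 mm behind the grasp point.
Start: joints at [-1.275, 0.245, 1.558, -0, 1.339, -0.174], TCP at [0.294, -0.58, 0.205] pointing down, gripper open.
Joint ranges: [-3.13, 3.13], [-1.02, 2.26], [0.13, 2.54], [-0.95, 4.09], [0.21, 2.88], [-2.74, 2.74]. Speed limits (rad/s): [2.57, 2.57, 3.14, 3.14, 3.14, 3.14].

INTERFACE

Orientations are given as [roll, pitch, yaw] about the fixed x, y, z axes, in that order (R = Rz(yaw) Ry(pitch) Rx(roll)).
In Python, from rig import robot gives the robot as it stands. Calls block until the motion is done:
- robot.move_ptp(position, orientation): joint-space move of the TCP to a pose.
- robot.move_straight(position, max_speed=0.15, attitude=None, max_force=None): straight line of the TCP; attitude=None keeps the orientation; max_speed is the mean speed in m/s. With max_force (N) it stops when the force on the tool has changed by that much, and returns True; else False.
- robot.move_j(angles): joint-space move.
- robot.open_gripper() and robot.grab(newtons=None): open the fingers fully, or close them until they stop; newtons is the grip in N (None keeps the last).
- robot.pause(seconds).
- robot.ik(position, orientation): joint angles nearest the present ones, or None.
- robot.observe(): the state.
- robot.camera(name): name is "side" or "top" or "wrist"; returns a dict with "color" (420x560x3 uint8, red, green, blue), "fovy" (degrees; the focal length in pixels is half the picture's height over the tangent of half this angle, whatever the lens; pixels are square), "cx", "cy" (the principal point, pixels), "rvec" (rotation vector, rad) and "tvec" (3), from world to camera coordinates, as OpenCV has them. Camera axes: x right, y down, z forward; pixel columns grow to the right and rows downward; lengths in m; the calibration is good to about 2 mm. A picture is of the moment at which its call begins. There is no depth.
A pose or a line that the arm cannot do raises robot.IKError and nothing moves.
- robot.hand_in(): hands the job in, once; it reports no verdict.
The state is a dict: "t": time; "q": joint angles; "joint_vel": joint speeds; "joint_torque": joint torques, N m; "ee_pos": TCP position; "ee_rot": TCP orientation; "contact_force": force on the tool from outside, world axes, zero at the start; "torque": the same for the moment, N m; "finger_gap": finger opening in m.
Only numpy, scipy, OpenCV 4.12 (cv2) and the standard library are available. Lean on these libraries where they do the work, as an engineer would, in place of code of your own. Each camera call takes 0.05 s, during which the arm holds its last target.

TASK

First press the red button on top of the green drawer unit and take your hand away, so that the drawer springs fully open by itself, without touching the drawer until it is open. Then draw the hammer out from under the little plywood shelf until its head is well clear, lay it down on the stone slab and let go. Take it again close to the head, where it balances, carry it level and lay it flat in the open drawer, not dropped, leaving the drawer open and the other things on the bench where they are.

Things in the scene. Friction and masses are not known exactly. Their poses are not given: they have to be found in the camera images.
- drawer (a joint): travel of the aluminium drawer of the low green drawer unit (unit 170 deep x 290 wide x 90 mm high): 0 = shut and latched, 0.145 m = fully open. When the button releases it, a spring drives it out in about half a second and keeps pushing it open (about 3 N when open); it cannot be pulled while latched
- release (a joint): travel of the red release button, 0 = up, 0.008 m = fully down; the latch lets go at about 0.006 m. Pressing it fully takes about 5.5 N; it springs back when let go
- release_top (a point): centre of the top face of the red square button (46 x 46 mm), 106 mm above the table on top of the drawer unit, 40 mm behind the unit's front face. Own -x points out of the unit's front, the way the drawer opens; z up. Press it straight down
- drawer_floor (a point): centre of the drawer's inner floor (moves with the drawer), 14 mm above the table. Own -x points the way the drawer opens, y along its width, z up. Inner space 140 (x) x 250 mm (y); side and rear walls 40 mm high above the floor; front panel 12 mm thick, its top 60 mm above the floor. With the drawer open, the unit's front face (top 90 mm above the table) lies 75 mm from this point towards +x
- hammer_mid (a point): shoemaker's hammer lying flat, 198 mm long, 26 mm high; this point is half-way along it and half-way up (13 mm above what it lies on). Own x runs along the handle towards the head, z up. Wooden handle 22 mm wide, 20 mm high (its upper face 23 mm above what the hammer lies on), its last 30 mm at the tail 26 mm wide and high. Steel head 26 mm along x, 92 mm across (y), centre 85 mm from this point towards +x. Mass about 0.3 to 0.43 kg, mostly in the head
- hammer_head (a point): centre of the hammer's head, 85 mm from hammer_mid; same axes. At the start it is under the plywood shelf
- hammer_balance (a point): the hammer's balance point on the handle to within about 5 mm, 30 mm from the head's centre and 17 mm from the head's rear face; same axes
- bridge_front (a point): middle of the front edge (towards own -x) of the fixed plywood shelf that stands on the slab, at the height of the slab's top. Own -x points out from under the shelf, z up. The shelf is 110 deep x 260 mm wide, open in front, clearance under it 66 mm, its top 78 mm above the slab, with boxes on it up to 118 mm above the slab
- slab_top (a point): point on the upper face of the fixed dark stone slab (about 360 x 300 x 15 mm, round at its own -x end), 15 mm above the table: middle of its length and width
- rubber_c (a point): black rubber block 75 x 30 x 20 mm on the slab, its centre; leave it where it is
- stone_c (a point): brown sharpening stone 90 x 28 x 20 mm on the slab, its centre; leave it where it is
- tape_c (a point): yellow tape roll, diameter 100 mm, 30 mm high, its centre; leave it where it is
- glue_c (a point): jar 72 mm in diameter, 100 mm high, its centre; leave it where it is
- pot_c (a point): blue cup 80 mm in diameter, 90 mm high, its centre; leave it where it is
- last_c (a point): green shoe last about 190 x 62 x 80 mm, 20 mm above its underside; leave it where it is
- hammer: the hammer as a whole; origin 25 mm from hammer_mid towards the head, on its underside
- unit: the fixed drawer unit; origin at the centre of its underside

How it is judged:
On the way, in this order (a step that is already met when the one before it is completed fails the run):
1. the button has released the drawer and it has sprung fully open (0.135 m or more) (value of joint drawer above 0.135 m), for 0.2 s.
2. the hammer lies let go and at rest on the slab, its head's centre at least 25 mm out in front of the shelf's front edge (x of hammer_head in the frame of bridge_front below -0.025 m and z of hammer_mid in the frame of slab_top below 0.025 m and contact force between the fingers and hammer below 0.1 N and linear speed of hammer below 0.02 m/s), for 0.2 s.
3. the hammer is lifted at least 45 mm off the slab, level within 15 degrees, gripped within 35 mm of its balance point (z of hammer_balance in the frame of slab_top above 0.058 m and angle between hammer_mid's own z axis and vertical below 0.26 rad and contact force between the fingers and hammer above 1 N and distance between the grasp point and hammer_balance below 0.035 m), for 0.2 s.
At the end, for the whole second after the job is handed in: The drawer is still open (0.125 m or more); the hammer lies flat (within about 6 degrees) and at rest on the drawer's floor, inside its walls, either way round, let go (value of joint drawer above 0.125 m and z of hammer_mid in the frame of drawer_floor between 0.005 and 0.02 m and x of hammer_mid in the frame of drawer_floor between -0.07 and 0.07 m and y of hammer_mid in the frame of drawer_floor between -0.06 and 0.06 m and angle between hammer_mid's own z axis and vertical below 0.1 rad and linear speed of hammer below 0.02 m/s and contact force between the fingers and hammer below 0.1 N); the robot touches nothing.
It fails at once if the robot touches the drawer (over 1 N) before it has opened to 0.13 m (value of joint drawer below 0.13 m and contact force between any of the fingers, the arm and drawer above 1 N).
It fails at once if the hammer, lifted more than about 60 mm off the slab, tips more than 25 degrees from level (z of hammer_mid in the frame of slab_top above 0.073 m and angle between hammer_mid's own z axis and vertical above 0.436 rad).
It fails at once if the hammer is dropped (falls free at over 0.7 m/s, a fall of about 25 mm) (linear speed of hammer above 0.7 m/s and contact force between the fingers and hammer below 0.1 N).
It fails at once if one of the other things on the bench is moved more than 30 mm (distance of any of rubber_c, stone_c, tape_c, glue_c, pot_c, last_c from where it was at the start of the episode above 0.03 m).
It also fails if it takes over 64 s, if anything falls off the work surface, if the arm or the gripper's body presses on something with over 40 N, if the wrist force passes 120 N, or if a joint passes its speed limit or range.

## Working session

There is one attempt and no reset: what is moved stays moved. The work goes in short steps, each a Python script; the robot and the scene stay as the last script left them, time stands still between calls to the robot, and variables do not carry over. Pictures are saved under pics/ and viewed, and the job is handed in when it is done.

```bash
ls; mkdir -p pics
python3 - <<'E'
from rig import robot
import cv2
print(robot.observe())
for n in ("side","top","wrist"):
    c=robot.camera(n); cv2.imwrite(f"pics/{n}0.png",c["color"][:,:,::-1])
    print(n,{k:v for k,v in c.items() if k!="color"})
E
```

```text
pics
{'t': 0.0, 'q': array([-1.27509179e+00,  2.45810657e-01,  1.55899324e+00, -2.24073421e-05,
        1.33868673e+00, -1.74089569e-01]), 'joint_vel': array([-0.00052774, -0.00072882,  0.00054386, -0.00050444, -0.00107932,
       -0.00014657]), 'joint_torque': array([ 7.84380736e-04, -4.15838885e+01, -3.14604199e+01,  6.85719028e-02,
        3.32429912e-02, -1.26119880e-04]), 'ee_pos': array([ 0.29408679, -0.57900011,  0.20435871]), 'ee_rot': array([-3.14128537e+00,  1.87305685e-03, -1.10099676e+00]), 'contact_force': array([-0.57022005, -0.09910276,  0.32020557]), 'torque': array([0.01192199, 0.01006942, 0.0256076 ]), 'finger_gap': 0.09379824500122892}
side {'fovy': 51.283107722818656, 'cx': 283.8014448731416, 'cy': 218.62842279919445, 'rvec': array([ 2.2833231 , -0.35203143,  0.13566761]), 'tvec': array([-0.48092328,  0.16036288,  1.36527218])}
top {'fovy': 42.015331523525255, 'cx': 286.68904852595983, 'cy': 203.7150569619776, 'rvec': array([ 2.17232828, -2.14216853,  0.16282648]), 'tvec': array([-0.04466843,  0.50838163,  1.5908412 ])}
wrist {'fovy': 63.77085603147723, 'cx': 283.13114613993764, 'cy': 210.9938494954702, 'rvec': array([-2.47965265,  1.52343554,  0.20483935]), 'tvec': array([-0.64797985, -0.0267853 ,  0.39040418])}
```

View pics/side0.png

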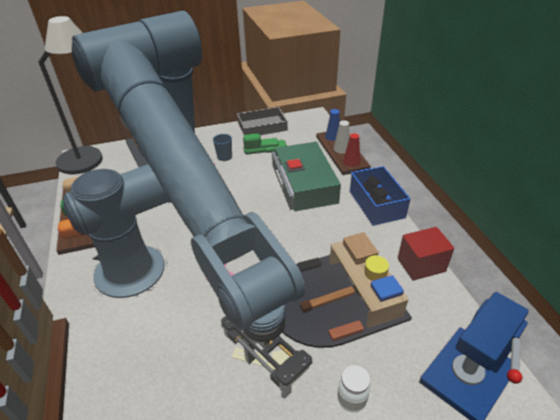

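View pics/top0.png

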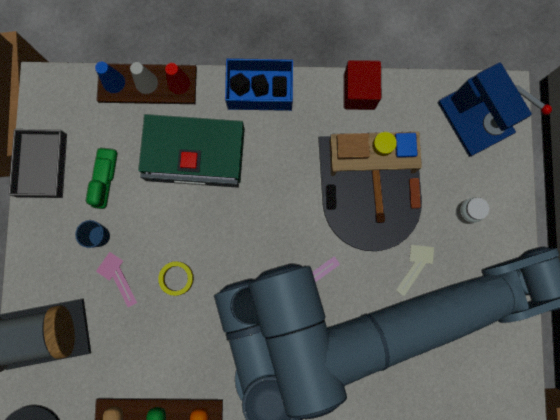

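View pics/wrist0.png

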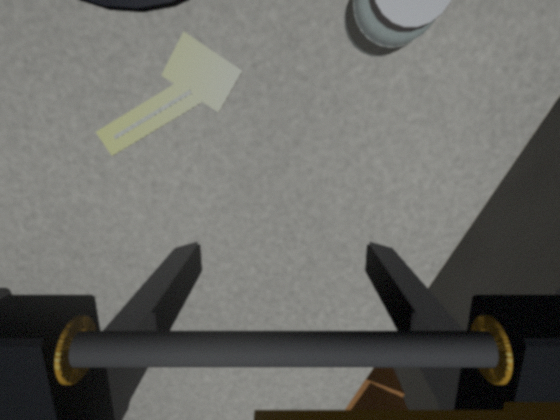

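The side view shows the green unit at (310,175) with its red button at (295,164), and the hammer handle at (328,300) coming out from under the shelf. In the top view the button is at (188,160), the unit's front edge at row ~182, the handle at (378,195) with its tail near (380,220), and the shelf's front edge at row ~168. Next I'll measure these with masks.

```bash
cat > h.py <<'E'
import numpy as np, cv2
from rig import robot
def K(c):
    f=c["color"].shape[0]/2/np.tan(np.radians(c["fovy"])/2)
    return np.array([[f,0,c["cx"]],[0,f,c["cy"]],[0,0,1.]])
def ray(c,uv):
    R=cv2.Rodrigues(c["rvec"])[0]; d=R.T@np.linalg.solve(K(c),[uv[0],uv[1],1.]); return -R.T@c["tvec"],d
def onz(c,uv,z):
    o,d=ray(c,uv); return o+d*(z-o[2])/d[2]
def proj(c,p):
    return cv2.projectPoints(np.array(p,float).reshape(-1,3),c["rvec"],c["tvec"],K(c),None)[0].reshape(-1,2)
def tri(c1,u1,c2,u2):
    o1,d1=ray(c1,u1);o2,d2=ray(c2,u2);d1/=np.linalg.norm(d1);d2/=np.linalg.norm(d2)
    s=np.linalg.lstsq(np.stack([d1,-d2],1),o2-o1,rcond=None)[0]
    a,b=o1+d1*s[0],o2+d2*s[1]; return (a+b)/2,np.linalg.norm(a-b)
def hsv(c): return cv2.cvtColor(c["color"],cv2.COLOR_RGB2HSV)
def crop(c,x0,y0,x1,y1,name,s=5):
    cv2.imwrite(name,cv2.resize(c["color"][y0:y1,x0:x1,::-1],None,fx=s,fy=s,interpolation=cv2.INTER_CUBIC))
def blob(m,x0,y0,x1,y1):
    z=np.zeros_like(m);z[y0:y1,x0:x1]=m[y0:y1,x0:x1]
    cs=cv2.findContours(z,cv2.RETR_EXTERNAL,cv2.CHAIN_APPROX_NONE)[0]
    return max(cs,key=cv2.contourArea)
def cen(k):
    m=cv2.moments(k);return np.array([m["m10"],m["m01"]])/m["m00"]
E
python3 - <<'E'
from h import *
T=robot.camera("top");S=robot.camera("side")
red=lambda c:((lambda h:(((h[...,0]<6)|(h[...,0]>174))&(h[...,1]>150)&(h[...,2]>120)).astype(np.uint8)*255)(hsv(c)))
bt=blob(red(T),170,140,210,180);bs=blob(red(S),275,150,310,180)
print("btn",cen(bt),cv2.contourArea(bt),cv2.minAreaRect(bt),cen(bs),onz(T,cen(bt),.106),onz(S,cen(bs),.106),tri(T,cen(bt),S,cen(bs)))
h=hsv(T);print(h[185,378],h[210,379],h[190,416],h[150,170])
g=((h[...,0]>65)&(h[...,0]<90)&(h[...,1]>90)).astype(np.uint8)*255
k=blob(g,120,100,260,200);r=cv2.minAreaRect(k);print("unit",r,[onz(T,p,.09).round(4) for p in cv2.boxPoints(r)])
crop(T,310,120,430,260,"pics/t_ham.png",4);crop(T,125,95,260,200,"pics/t_unit.png",5)
crop(S,260,220,430,350,"pics/s_ham.png",4);crop(S,250,120,360,220,"pics/s_unit.png",5)
E
```

```text
btn [187.94736842 159.35263158] 190.0 ((188.01229858398438, 159.36477661132812), (14.938397407531738, 14.485719680786133), 5.19442892074585) [293.92647059 163.39705882] [0.62328768 0.24807096 0.106     ] [0.61827089 0.24180239 0.106     ] (array([0.62261828, 0.24928711, 0.10056916]), np.float64(0.0036872006621283906))
[ 15 186  89] [ 14 178  93] [  7 170  99] [ 79 143  68]
unit ((191.24139404296875, 146.60345458984375), (100.90026092529297, 58.79620361328125), 4.763641834259033) [array([0.5881, 0.3915, 0.09  ]), array([0.7627, 0.386 , 0.09  ]), array([0.7426, 0.0915, 0.09  ]), array([0.5681, 0.1014, 0.09  ])]
```

View pics/t_ham.png

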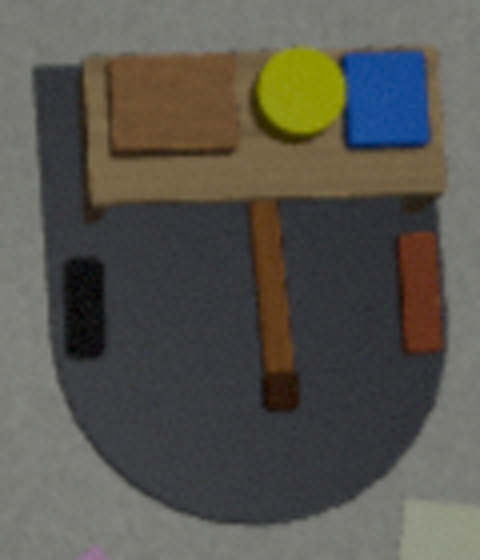

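View pics/t_unit.png

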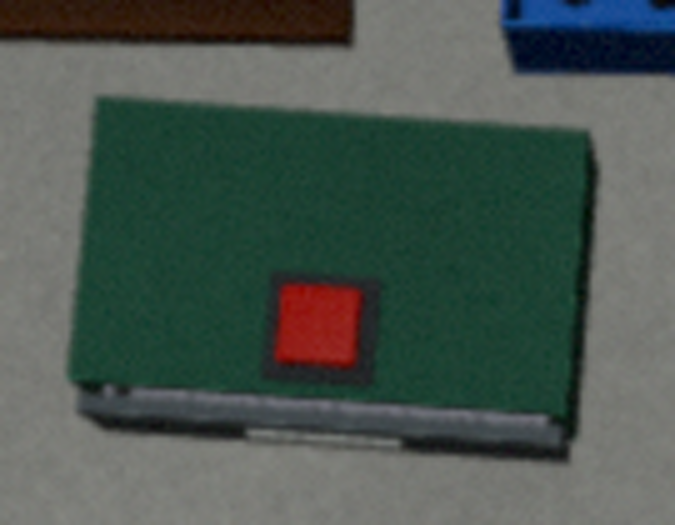

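View pics/s_ham.png

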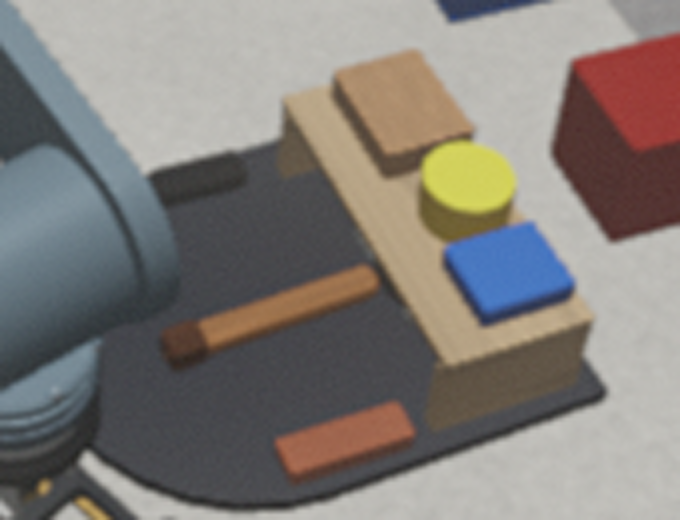

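View pics/s_unit.png

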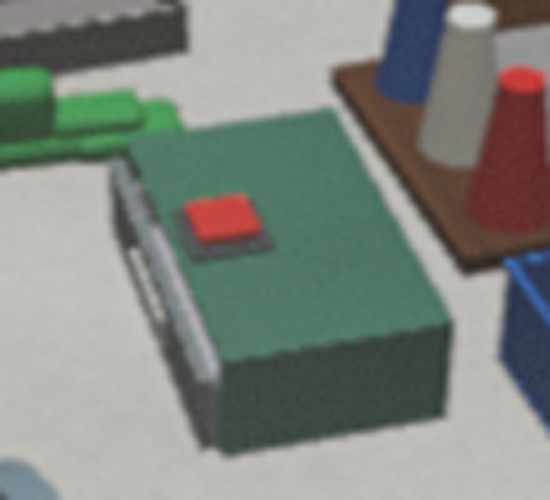

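The top view gives the unit as 175 x 295 mm, which matches the stated size. The button comes out at about (0.62, 0.246). Its position from the unit's geometry agrees within 4 mm, and the side view within 6 mm. Next I'll close the hand, hover over the button and check with the wrist camera.

Run:
```python
from h import *
robot.grab(10)
robot.move_straight([0.294,-0.58,0.30],max_speed=.3)
robot.move_ptp([0.62,0.246,0.25],[np.pi,0,0.0])
o=robot.observe();print(o["t"],o["ee_pos"],o["ee_rot"],o["finger_gap"],o["contact_force"])
W=robot.camera("wrist");T=robot.camera("top")
cv2.imwrite("pics/w1.png",W["color"][:,:,::-1]);cv2.imwrite("pics/t1.png",T["color"][:,:,::-1])
print(proj(W,[[.62,.246,.106]]))
h=hsv(W);m=(((h[...,0]<6)|(h[...,0]>174))&(h[...,1]>150)&(h[...,2]>90)).astype(np.uint8)*255
k=blob(m,0,0,560,420);print(cen(k),cv2.minAreaRect(k),[onz(W,p,.106).round(4) for p in cv2.boxPoints(cv2.minAreaRect(k))],onz(W,cen(k),.106))
```

```text
5.25 [0.62030691 0.24526963 0.25001894] [ 3.14148637e+00 -4.86151720e-05 -1.07920198e-03] 0.0003476548017288828 [ 1.14383311  0.13552835 -0.54995803]
[[283.88143941 199.76383902]]
[284.64883164 196.13912972] ((284.7513732910156, 196.22377014160156), (46.72480392456055, 45.88386154174805), 3.012787342071533) [array([0.5964, 0.2275, 0.106 ]), array([0.5997, 0.2733, 0.106 ]), array([0.6445, 0.2708, 0.106 ]), array([0.6429, 0.2249, 0.106 ])] [0.62075589 0.24963587 0.106     ]
```

View pics/w1.png

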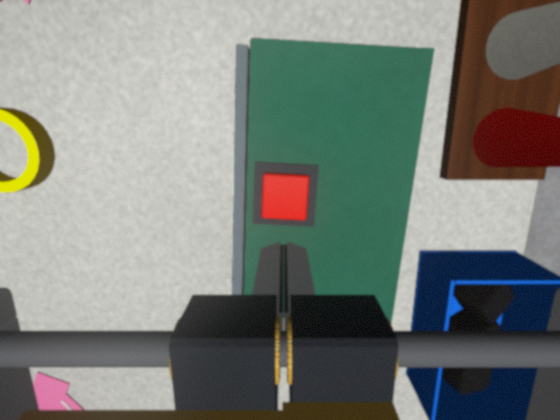

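View pics/t1.png

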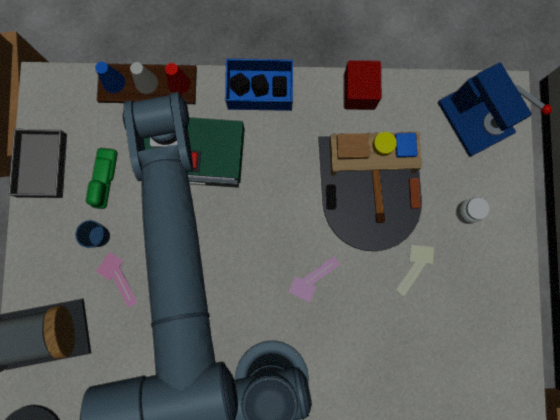

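The wrist view shows the red button at (285,196), measuring 46 x 46 mm at (0.621, 0.2495), which agrees with the top view within 3 mm. The unit's yaw is about -3°. I'll press now.

Run:
```python
from h import *
p=[0.621,0.249]
robot.move_straight(p+[.125],max_speed=.2)
r=robot.move_straight(p+[.0965],max_speed=.04,max_force=15)
o=robot.observe();print(r,o["ee_pos"],o["contact_force"])
robot.move_straight(p+[.20],max_speed=.2)
robot.move_ptp([0.56,-0.05,0.30],[np.pi,0,-np.pi/2])
o=robot.observe();print(o["t"])
T=robot.camera("top");S=robot.camera("side")
cv2.imwrite("pics/t2.png",T["color"][:,:,::-1]);cv2.imwrite("pics/s2.png",S["color"][:,:,::-1])
```

```text
True [0.62087833 0.24906477 0.09847409] [-1.72532086  0.17688645  4.96643805]
8.675
```

View pics/t2.png

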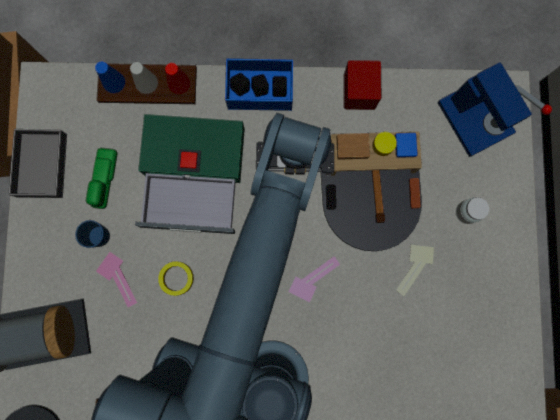

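View pics/s2.png

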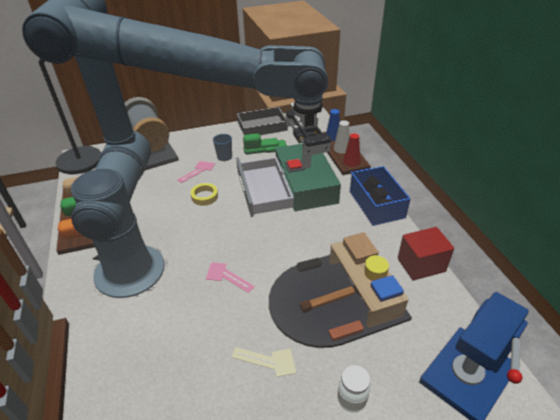

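The drawer is open: in the top view it spans (145–235, 175–230), and it is open in the side view too. Nothing else has moved. The hammer is unobstructed in both views, so I'll measure it, the shelf edge and the drawer.

Run:
```python
from h import *
T=robot.camera("top");S=robot.camera("side")
def wood(c): 
    h=hsv(c);return ((h[...,0]>9)&(h[...,0]<20)&(h[...,1]>150)&(h[...,2]>60)).astype(np.uint8)*255
k=blob(wood(T),360,168,398,225); r=cv2.minAreaRect(k); print("top handle",r)
vx,vy,x,y=cv2.fitLine(k,cv2.DIST_L2,0,.01,.01).ravel(); print(vx,vy,x,y)
a=onz(T,(x,y),.038);b=onz(T,(x+20*vx,y+20*vy),.038);d=(a-b);d*=np.sign(d[0]);print("line pt",a,"dir deg",np.degrees(np.arctan2(d[1],d[0])))
print([onz(T,p,.038).round(4) for p in cv2.boxPoints(r)])
h=hsv(T);print("knob hsv",[tuple(h[v,380]) for v in range(206,226,2)])
crop(T,355,160,400,230,"pics/kn.png",8);crop(S,290,270,400,330,"pics/kns.png",7)
# slab, shelf front edge top view (z=.093)
for u in (335,420): print(u,onz(T,(u,170.5),.093))
```

```text
top handle ((377.2871398925781, 191.3712921142578), (43.18461227416992, 6.666749477386475), 84.2894058227539)
0.09708592 0.995276 377.35483 191.23656
line pt [ 0.55020837 -0.30764102  0.038     ] dir deg 4.974403036316468
[array([ 0.6138, -0.2916,  0.038 ]), array([ 0.6162, -0.3116,  0.038 ]), array([ 0.4864, -0.3231,  0.038 ]), array([ 0.4842, -0.3033,  0.038 ])]
knob hsv [(np.uint8(12), np.uint8(165), np.uint8(94)), (np.uint8(13), np.uint8(174), np.uint8(94)), (np.uint8(15), np.uint8(195), np.uint8(90)), (np.uint8(14), np.uint8(168), np.uint8(79)), (np.uint8(14), np.uint8(231), np.uint8(42)), (np.uint8(14), np.uint8(255), np.uint8(39)), (np.uint8(11), np.uint8(154), np.uint8(48)), (np.uint8(10), np.uint8(161), np.uint8(46)), (np.uint8(8), np.uint8(165), np.uint8(31)), (np.uint8(120), np.uint8(17), np.uint8(60))]
335 [ 0.60012098 -0.17535067  0.093     ]
420 [ 0.60406546 -0.42229121  0.093     ]
```

View pics/kn.png

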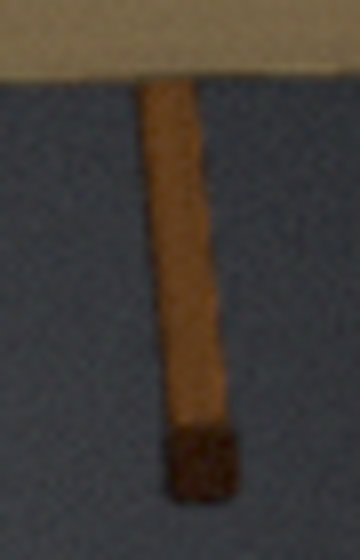

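View pics/kns.png

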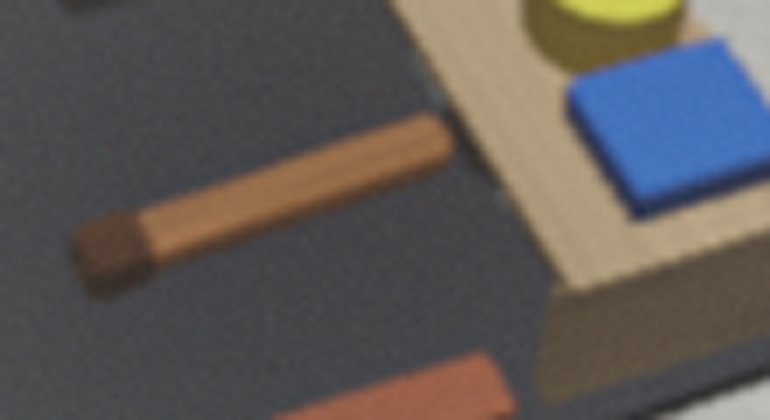

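The handle line passes through (0.550, -0.308) at +5.0° and is 20 mm wide by the mask (22 stated). The knob junction is near x=0.483 and the tail near 0.455, so the head centre should be at about x≈0.638. The shelf front is at x≈0.605, which puts the head about 35 mm under it. I'll hover and verify with the wrist camera.

Run:
```python
from h import *
robot.open_gripper()
yaw=np.radians(-85)
robot.move_ptp([0.515,-0.3107,0.20],[np.pi,0,yaw])
o=robot.observe();print(o["t"],o["ee_pos"],o["ee_rot"],o["q"].round(2))
W=robot.camera("wrist");cv2.imwrite("pics/w3.png",W["color"][:,:,::-1])
h=hsv(W);m=((h[...,0]>9)&(h[...,0]<20)&(h[...,1]>150)&(h[...,2]>60)).astype(np.uint8)*255
k=blob(m,150,0,400,300);r=cv2.minAreaRect(k);print(r,[onz(W,p,.038).round(4) for p in cv2.boxPoints(r)])
```

```text
11.4167 [ 0.51559913 -0.31011537  0.20066193] [-3.14070084e+00 -4.00213940e-04 -1.48278563e+00] [-0.73  0.14  1.69  0.    1.31  0.75]
((285.5, 165.0), (19.0, 122.0), 0.0) [array([ 0.4814, -0.3047,  0.038 ]), array([ 0.6042, -0.2947,  0.038 ]), array([ 0.6058, -0.3129,  0.038 ]), array([ 0.4831, -0.3248,  0.038 ])]
```

View pics/w3.png

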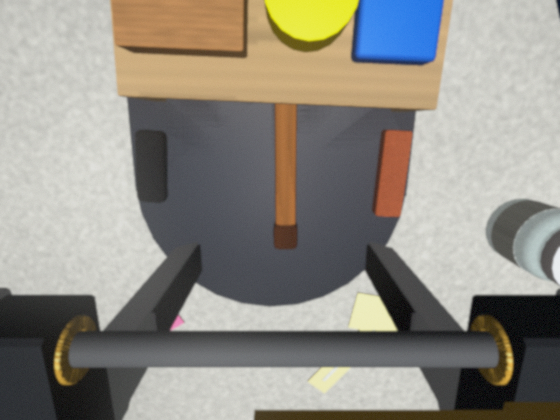

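The wrist view agrees: the handle is centred at u≈285, its line passes through (0.515, -0.312) at 5.1°, and the fingers are clear of the rubber block and the stone. Now I'll grasp the handle and pull.

Run:
```python
from h import *
p=np.array([.515,-.3115])
print(robot.move_straight([*p,.06],max_speed=.2), robot.move_straight([*p,.019],max_speed=.06,max_force=12))
o=robot.observe();print(o["ee_pos"],o["contact_force"])
robot.grab(25);o=robot.observe();print("gap",o["finger_gap"],o["ee_pos"])
d=np.array([np.cos(np.radians(5.1)),np.sin(np.radians(5.1))]);z=o["ee_pos"][2]
q=p-.098*d
print(robot.move_straight([*q,z+.0005],max_speed=.08));o=robot.observe();print(o["t"],o["ee_pos"],o["contact_force"],o["finger_gap"])
W=robot.camera("wrist");cv2.imwrite("pics/w4.png",W["color"][:,:,::-1])
S=robot.camera("side");cv2.imwrite("pics/s4.png",S["color"][:,:,::-1])
```

```text
False False
[ 0.51520141 -0.31167837  0.01918199] [-0.04384991 -0.40603195  0.84336696]
gap 0.02146884854945968 [ 0.5150143  -0.31157294  0.01900289]
False
15.625 [ 0.41734537 -0.3201531   0.01940211] [-0.60079955 -0.45693081 -2.27775625] 0.021330981539740113
```

View pics/w4.png

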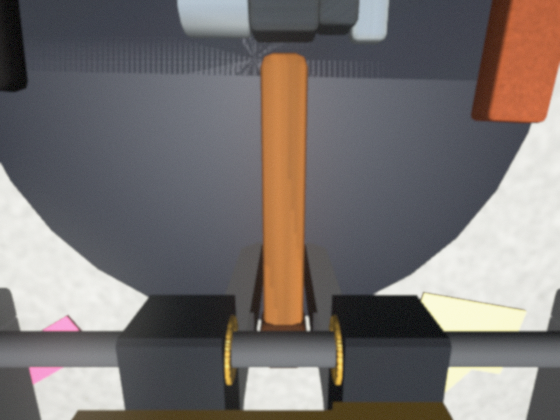

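View pics/s4.png

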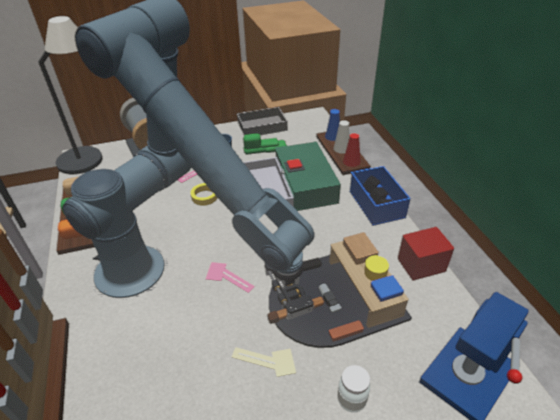

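The steel head is out in front of the shelf in both views (wrist: row ~15, side: (329,298)). I'll release it, rise, and re-measure for the balance grasp.

Run:
```python
from h import *
robot.open_gripper();robot.pause(.2)
o=robot.observe();p=o["ee_pos"];print(o["finger_gap"])
robot.move_straight([p[0],p[1],.20],max_speed=.25)
robot.pause(.1)
W=robot.camera("wrist");cv2.imwrite("pics/w5.png",W["color"][:,:,::-1])
T=robot.camera("top");cv2.imwrite("pics/t5.png",T["color"][:,:,::-1])
h=hsv(W);m=((h[...,0]>9)&(h[...,0]<20)&(h[...,1]>150)&(h[...,2]>60)).astype(np.uint8)*255
k=blob(m,220,60,340,300);r=cv2.minAreaRect(k);print(r,[onz(W,p,.038).round(4) for p in cv2.boxPoints(r)],robot.observe()["t"])
```

```text
0.09345815568224876
((285.0, 154.5), (131.0, 18.0), 90.0) [array([ 0.5179, -0.3023,  0.038 ]), array([ 0.5194, -0.3193,  0.038 ]), array([ 0.3908, -0.3314,  0.038 ]), array([ 0.3892, -0.3127,  0.038 ])] 18.1833
```

View pics/w5.png

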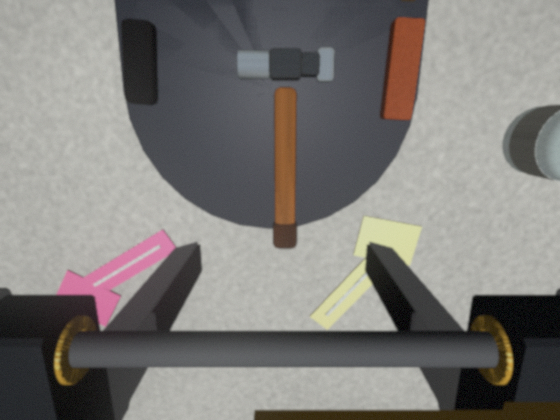

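View pics/t5.png

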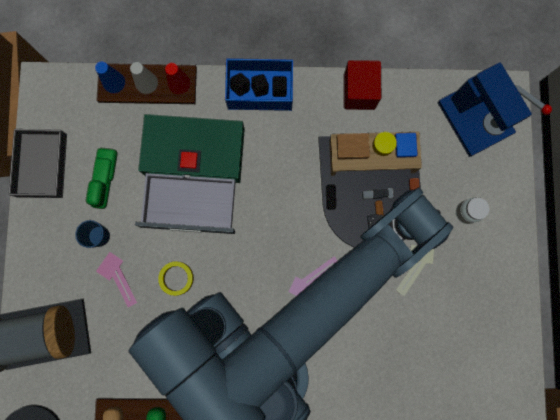

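The hammer lies free. In the wrist view the head spans (238–335, 48–80) and the knob sits at row 236. The top view shows the drawer clear. Next I'll compute the head position, the shelf margin and the drawer's inner floor.

Run:
```python
from h import *
W=robot.camera("wrist");T=robot.camera("top")
for n,uv,z in [("headL",(238,64),.028),("headR",(335,64),.028),("headfront",(286,48.5),.041),("headrear",(286,80),.041),("tail top",(285,246),.041),("junction",(285,224),.041)]:
    print(n,onz(W,uv,z).round(4))
crop(T,130,165,250,240,"pics/t_dr.png",6)
crop(W,200,20,380,140,"pics/w_head.png",4)
```

```text
headL [ 0.5384 -0.2644  0.028 ]
headR [ 0.5463 -0.3567  0.028 ]
headfront [ 0.5534 -0.309   0.041 ]
headrear [ 0.5267 -0.3114  0.041 ]
tail top [ 0.3624 -0.3249  0.041 ]
junction [ 0.3868 -0.3227  0.041 ]
```

View pics/t_dr.png

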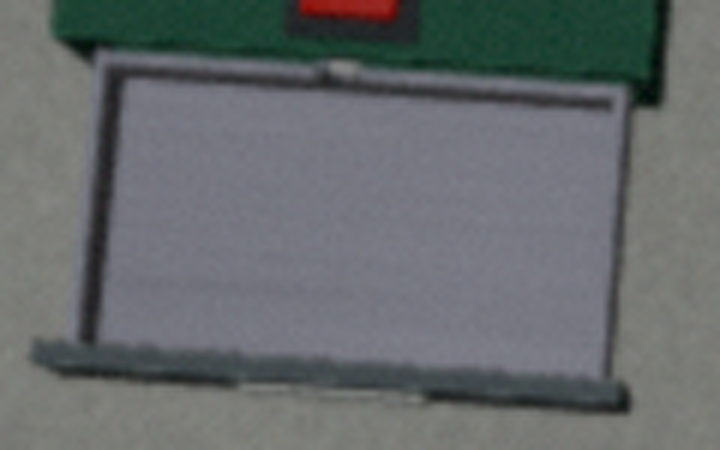

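View pics/w_head.png

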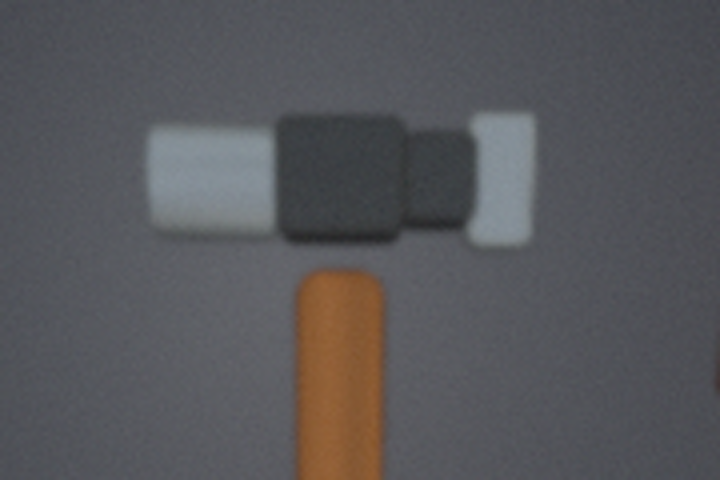

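The head measures 92.6 mm across and 26.8 mm along (92 and 26 stated). Its centre is at (0.5405, -0.310), about 65 mm in front of the shelf. I'll take the balance point at about (0.510, -0.312). Next I'll get the drawer centre from the top-view edges and cross-check it against the unit and button geometry.

Run:
```python
from h import *
T=robot.camera("top")
c=lambda x,y,z:onz(T,(130+x/6-.4,165+y/6-.4),z).round(4)
print("floor rear L",c(122,80,.014),"R",c(612,108,.014))
print("rear wall inner top L",c(125,67,.054),"R",c(612,99,.054))
print("floor left front",c(98,335,.014),"left wall top inner",c(122,70,.054),c(95,335,.054))
print("right wall inner top",c(614,105,.054),c(607,378,.054))
print("front inner top L",c(75,342,.074),"R",c(607,380,.074))
y=np.radians(-3.2);ex=np.array([np.cos(y),np.sin(y)])
b=np.array([.621,.249]);print("from button",b-ex*(.040+.075))
```

```text
floor rear L [0.5842 0.3762 0.014 ] R [0.5738 0.1296 0.014 ]
rear wall inner top L [0.5835 0.3654 0.054 ] R [0.5713 0.1261 0.054 ]
floor left front [0.4551 0.3821 0.014 ] left wall top inner [0.5819 0.3668 0.054 ] [0.451  0.3737 0.054 ]
right wall inner top [0.5683 0.125  0.054 ] [0.4336 0.1249 0.054 ]
front inner top L [0.4454 0.3782 0.074 ] R [0.4308 0.1231 0.074 ]
from button [0.50617931 0.25541947]
```

The drawer's inner depth measures 140 mm. Its centre is (0.507, 0.252) from the edges and (0.506, 0.255) from the button geometry. Now I'll grasp at the balance point, lift, and check the hammer is level.

Run:
```python
from h import *
p=[.509,-.3118]; rot=[np.pi,0,np.radians(-85)]
robot.move_straight(p+[.12],max_speed=.25)
robot.move_straight(p+[.06],max_speed=.2); print(robot.move_straight(p+[.019],max_speed=.06,max_force=12))
robot.grab(45);o=robot.observe();print("gap",o["finger_gap"],o["ee_pos"],o["contact_force"],o["torque"])
robot.move_straight(p+[.10],max_speed=.08);robot.pause(.3)
o=robot.observe();print(o["t"],o["finger_gap"],o["contact_force"],o["torque"])
W=robot.camera("wrist");cv2.imwrite("pics/w6.png",W["color"][:,:,::-1])
S=robot.camera("side");crop(S,230,200,430,350,"pics/s6.png",4)
```

```text
False
gap 0.0213912207156961 [ 0.50901297 -0.31191043  0.01899041] [-0.29987563 -0.89105472 -0.62689194] [-0.03005744 -0.01384025 -0.01180593]
22.825 0.021552497180996767 [-0.50760172 -0.6196361  -2.92381113] [ 0.03227814  0.00706122 -0.0040687 ]
```

View pics/w6.png

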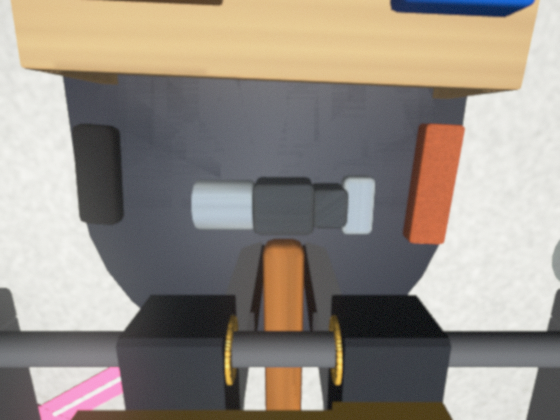

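View pics/s6.png

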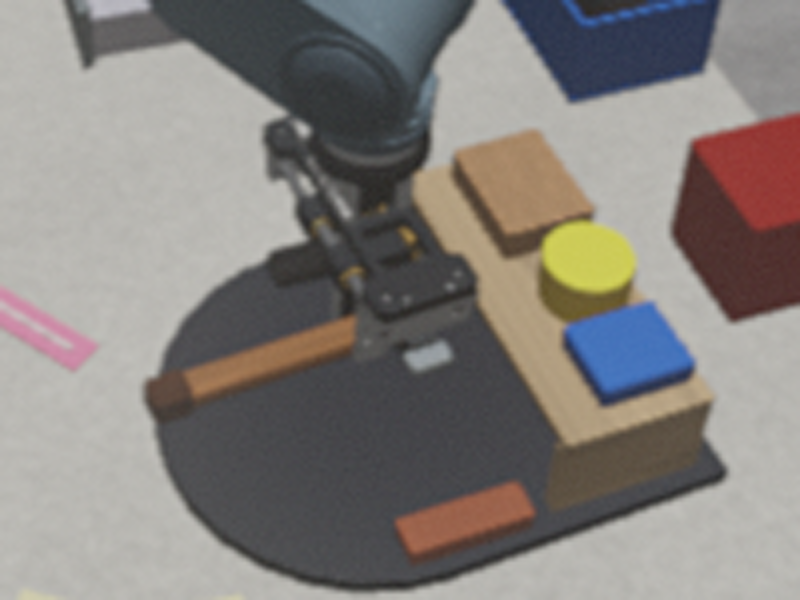

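The hammer is lifted and looks level (wrist: head centred at (284,205), side: knob at about (272,299)). The rubber block and the stone haven't moved. I'll check the level numerically while carrying it over the drawer.

Run:
```python
from h import *
S=robot.camera("side");W=robot.camera("wrist")
a=np.radians(5.1);d=np.array([np.cos(a),np.sin(a),0]);g=np.array([.509,-.3118,.109])
for s in (-.139,): print("pred knob side for tilt -6,0,6deg",[proj(S,g+s*(d*np.cos(t)+np.array([0,0,np.sin(t)]))).round(1).tolist() for t in np.radians([-6,0,6])])
print("wrist headL/R z lvl: width", [np.linalg.norm(onz(W,(193,205),z)-onz(W,(375,205),z)).round(4) for z in (.100,.109,.118)])
robot.move_straight([.509,-.3118,.21],max_speed=.2)
robot.move_straight([.510,.306,.21],max_speed=.25,attitude=[np.pi,0,np.radians(-3.3)])
robot.pause(.3)
o=robot.observe();print(o["t"],o["finger_gap"],o["ee_pos"],o["ee_rot"],o["contact_force"],o["torque"])
W=robot.camera("wrist");cv2.imwrite("pics/w7.png",W["color"][:,:,::-1])
S=robot.camera("side");crop(S,180,90,380,240,"pics/s7.png",4)
```

```text
pred knob side for tilt -6,0,6deg [[[271.2, 295.4]], [[271.1, 299.0]], [[271.6, 302.3]]]
wrist headL/R z lvl: width [np.float64(0.099), np.float64(0.094), np.float64(0.089)]
26.65 0.021540213912967232 [0.51007127 0.30578253 0.21002911] [ 3.14157676e+00 -3.97845963e-05 -5.79578787e-02] [-1.62948153  0.05795335 -3.96178153] [-0.06033866 -0.06596374 -0.07129523]
```

View pics/w7.png

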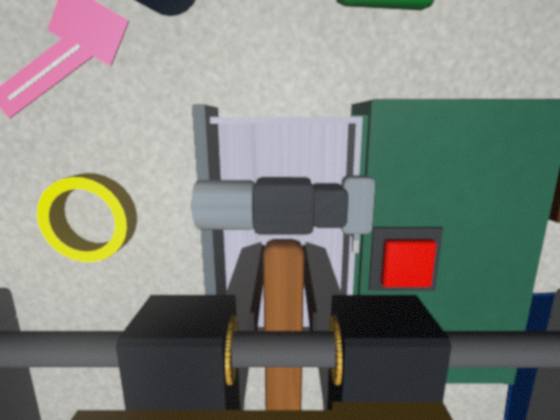

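View pics/s7.png

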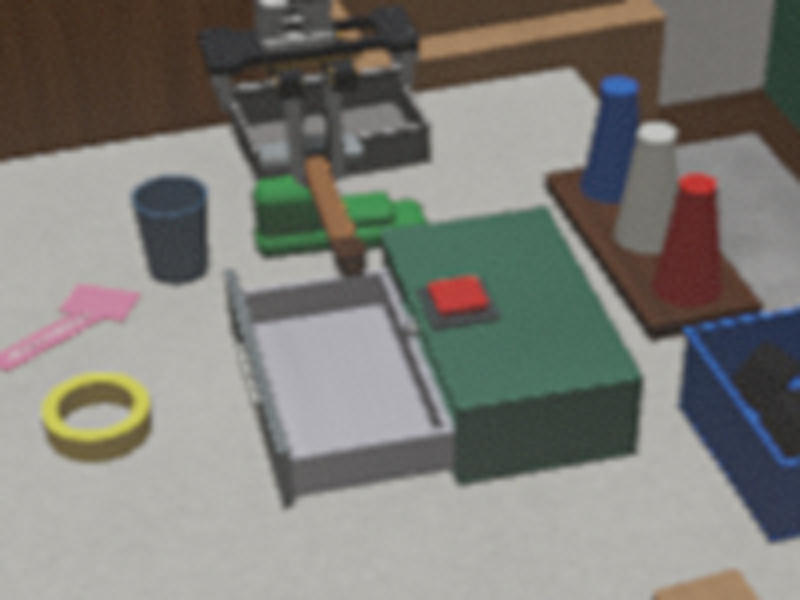

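The level prediction matches (knob predicted at (271.1, 299.0) for 0° tilt, seen at (271.8, 299.2)). In the wrist view the hammer is over the drawer, parallel to its walls. I'll check the x alignment on an enlarged crop before going down.

Run:
```python
from h import *
W=robot.camera("wrist");crop(W,180,90,390,240,"pics/w8.png",3.8)
# predicted drawer features for centre (.507,.252), yaw -3.2
y=np.radians(-3.2);ex=np.array([np.cos(y),np.sin(y),0]);ey=np.array([-np.sin(y),np.cos(y),0]);c=np.array([.507,.252,.014])
for n,a,b,z in [("frontin top",-.07,.10,.06),("front outer top",-.082,.10,.06),("rear in top",.07,.10,.04),("floor front",-.07,.10,0),("floor rear",.07,.1,0),("end in top",0,.125,.04),("unit face top",.075,.1,.076)]:
    u=proj(W,c+a*ex+b*ey+[0,0,z])[0];print(n,u.round(1),"crop",((u-[180,90])*3.8).round(0))
```

```text
frontin top [208.3 154.1] crop [107. 244.]
front outer top [195.3 154.2] crop [ 58. 244.]
rear in top [355.6 151.7] crop [667. 234.]
floor front [220.  148.7] crop [152. 223.]
floor rear [348.  148.3] crop [639. 222.]
end in top [284.1 125.6] crop [395. 135.]
unit face top [369.8 155.4] crop [721. 249.]
```

View pics/w8.png

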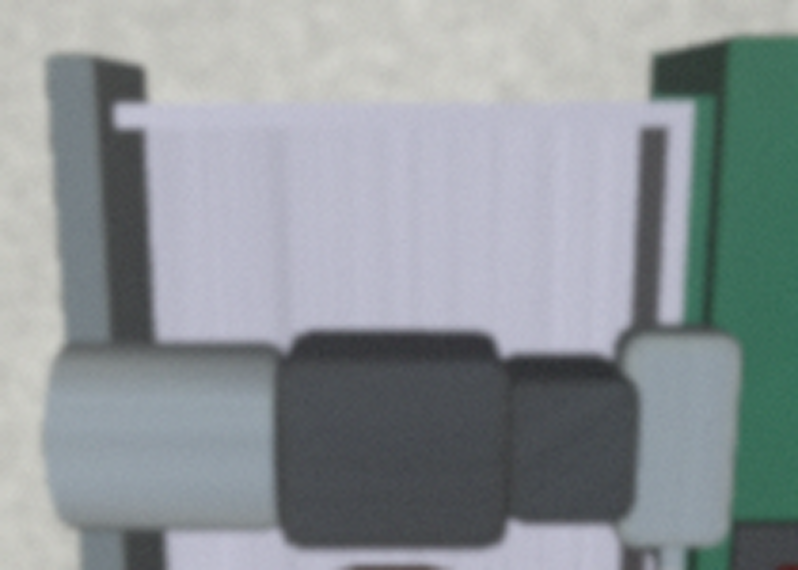

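The observed drawer edges match the prediction within 1–2 mm (crop: front inner edge ~106, rear floor edge 637, end wall ~129). I'll shift 1 mm towards -x and lower the hammer gently.

Run:
```python
from h import *
p=[.509,.306];rt=[np.pi,0,np.radians(-3.3)]
print(robot.move_straight(p+[.06],max_speed=.12,max_force=15)); o=robot.observe();print(o["ee_pos"],o["contact_force"])
r=robot.move_straight(p+[.0178],max_speed=.03,max_force=6)
o=robot.observe();print(r,o["t"],o["ee_pos"],o["contact_force"],o["torque"])
S=robot.camera("side");crop(S,180,90,380,240,"pics/s9.png",4)
W=robot.camera("wrist");cv2.imwrite("pics/w9.png",W["color"][:,:,::-1])
```

```text
False
[0.50979104 0.30629206 0.06103007] [ 0.40674241 -0.01871901 -3.68156535]
False 29.7583 [0.50920367 0.30609432 0.01800787] [ 0.44813252 -0.18309469 -3.58010466] [-0.00876266 -0.07365592  0.03677435]
```

View pics/s9.png

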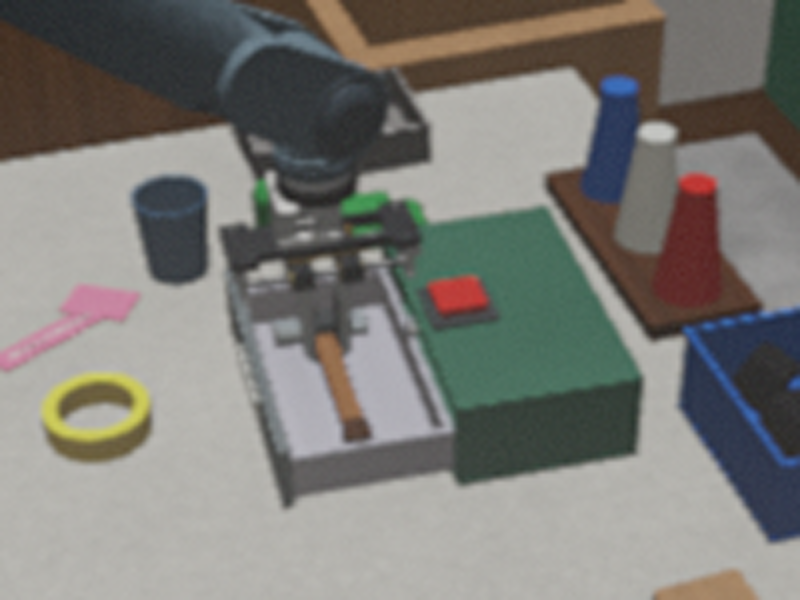

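View pics/w9.png

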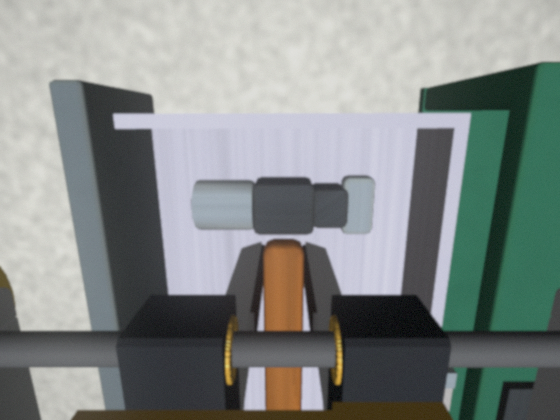

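The hammer is inside the walls with margin all round, but the force still shows its full weight (-3.6 N), so it isn't on the floor yet. I'll creep down until contact.

Run:
```python
from h import *
p=[.509,.306]
r=robot.move_straight(p+[.0135],max_speed=.01,max_force=3)
o=robot.observe();print(r,o["t"],o["ee_pos"],o["contact_force"],o["torque"])
```

```text
True 30.0667 [0.5092023  0.30608645 0.01793062] [ 0.85914373 -0.23970892  4.55429466] [-0.03576859 -0.06960571  0.01695579]
```

It touched the floor at TCP z = 0.0179, where I expected it. I'll release and go straight up.

Run:
```python
from h import *
robot.open_gripper();robot.pause(.2)
o=robot.observe();print(o["finger_gap"],o["contact_force"])
p=o["ee_pos"]
robot.move_straight([p[0],p[1],.10],max_speed=.06);robot.move_straight([p[0],p[1],.25],max_speed=.25)
W=robot.camera("wrist");cv2.imwrite("pics/w10.png",W["color"][:,:,::-1])
robot.move_ptp([.50,.0,.32],[np.pi,0,0]);robot.pause(.3)
T=robot.camera("top");cv2.imwrite("pics/t10.png",T["color"][:,:,::-1]);S=robot.camera("side");crop(S,180,90,380,240,"pics/s10.png",4)
o=robot.observe();print(o["t"],o["contact_force"])
```

```text
0.09432872552736113 [0.1384121  0.03025258 0.65135441]
35.3833 [-1.50845143  0.13879042  0.77860244]
```

View pics/w10.png

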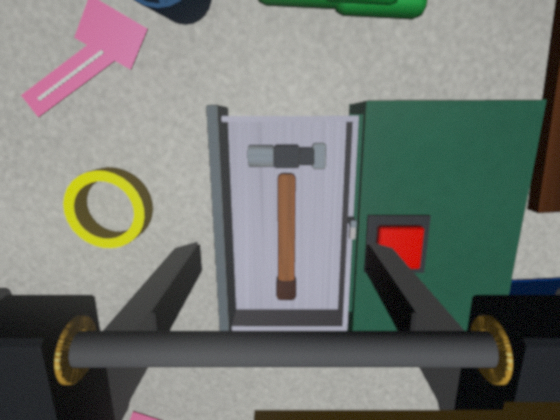

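View pics/t10.png

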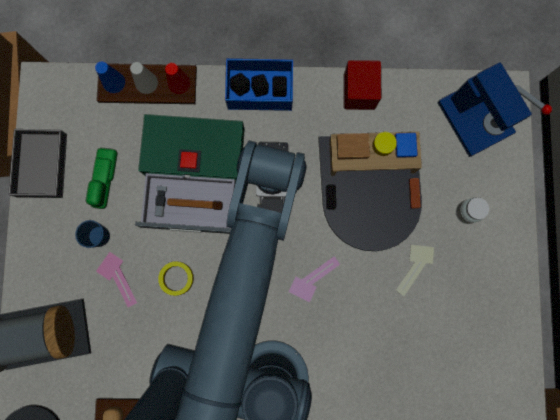

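View pics/s10.png

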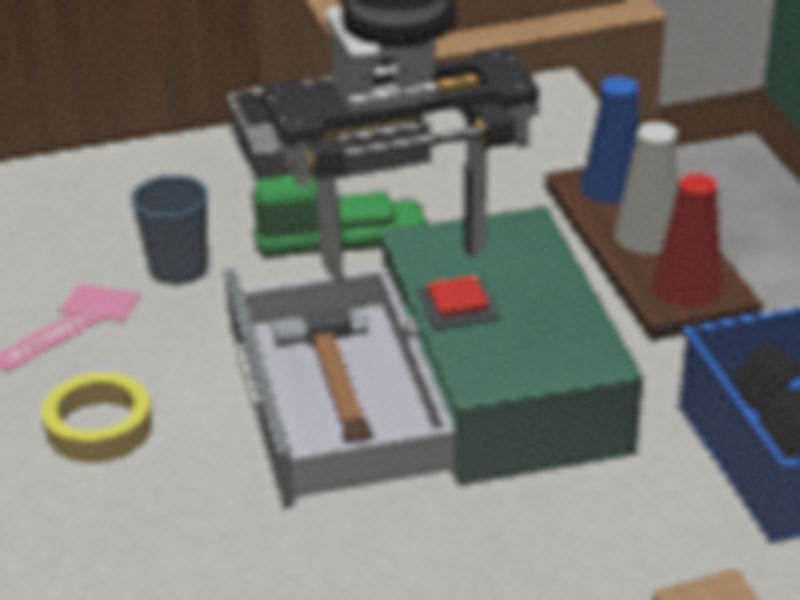

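The hammer lies flat and centred in the open drawer (wrist: head at (287,155), knob at (286,288)). The drawer is still fully open, everything else is where it was, and the hand is clear. I'll hand in.

```bash
python3 -c "
from rig import robot
print(robot.hand_in())"
```

```text
the job is handed in; nothing more can be done
None
```

I handed the job in at about 35 s of the 64 s allowed, with the hammer lying flat in the open drawer. The hand-in gave no verdict.

- **Drawer:** I pressed the red button once with closed fingers and took the hand away. The drawer sprang open on its own, and the last pictures show it still open.
- **Drawing out:** I pulled the hammer about 98 mm along its own axis and let go of it on the slab. Its head's centre was then about 65 mm in front of the shelf edge.
- **Carrying:** I gripped it at its balance point at about 45 N and carried it level; its tail was within 1 pixel of the no-tilt position in the side view.
- **Laying down:** I lowered it until it touched the drawer floor, let go and rose clear.

**Last checks:** The final pictures show the hammer between the walls with room on all sides, the hand away from everything, and the other things unmoved to the eye.

**Disagreements:** The side camera put the button about 6 mm from where the top and wrist cameras did, so I used those two. The two estimates of the drawer centre differed by about 3 mm, well inside the clearance. The flatness of the hammer in the drawer was judged from the pictures, not measured.

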